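# Line up the herb pots by height

### The arm

A 6-joint arm with a two-finger parallel gripper is mounted at the origin on the work surface. World frame = base frame: x ahead of the robot, y to its left, z up, the work surface at z = 0. Lengths are in mm, angles in rad, forces in N, time in s.
With the tool pointing down it reaches from about 250 to 800 mm from the base axis. Payload 8.5 kg.
Tool frame: the origin (TCP) lies between the finger pads; the fingertips stand env.finger_overhang ahead of it and the grasp point (between the pads) lies 2 mm behind it (env.finger_overhang is the distance from the TCP to the fingertips, in mm); y points along the fingers, x is the direction in which the jaws open and shut, and the axes are right-handed (so a half turn about y gives the same grasp; the last joint's range is limited). The gripper opens to 85 mm and grips with 20 to 120 N. Pads are 22 mm wide; open, the fingers measure 114 mm over their backs; the gripper's body (76 mm by 85 mm) begins 54 mm behind the grasp point. The pads swing forward as they close: fully open they stand 13 mm farther back than shut.
Start: joints at [-1.296, 0.238, -0.013, 1.319, 0, 1.571], TCP at [142.448, -505.262, 248.276] pointing down, gripper open.
Joint ranges: [-2.66, 2.66], [-1.03, 1.9], [-1.14, 1.46], [-1.82, 2.27], [-1.45, 1.34], [-3.14, 3.14]. Speed limits (rad/s): [2.22, 2.22, 2.79, 3.14, 3.14, 3.14].

### API

Orientations are given as a unit quaternion [x, y, z, w].
In Python, from plant import monitor, cams, env gives the robot as it stands.
- The arm moves only by the tool apply_moves, never from a script. Its argument "steps" is a list of rows, each a list of 2 entries, a list of its own where there are three numbers: the shift along the tool's x, y, z in cm, then the turn, a rotation vector about the tool's x, y, z in degrees. In form: [[[tx, ty, tz], [rx, ry, rz]], ...]. A call has 1 to 20 rows; each row shifts and turns the commanded pose from where the row before left it, along the tool's axes as they then stand; what a row does not reach is not made up. A row lasts 1/12 s, in which the tool goes at most 41.7 mm and 7.16 degrees, less where a joint would pass 70% of its speed; a pose out of reach is approached as far as the arm can. A call is refused whole if a number of a shift passes 4.17 or a number of a turn 7.16, either way. A call with a gripper value outside its range is refused whole. "hand" is the finger opening in cm, from 0 to 8.54, set as the call begins (left out, the last holds). The fingers move at their own pace and stop on an object; the grip force is fixed at half the most. Time passes only in rows, so rows that do not move let the fingers close. It gives the time, the measured TCP pose, the force and the opening at its end, in the units of the state.
- monitor.state(): the state, without advancing time (a new reading comes with each control period).
- cams.get_image(name): name is "scene" or "top" or "wrist"; returns a dict with "frame" (384x512x3 uint8, red, green, blue), "camera_matrix" (3x3 intrinsics, pixels), "cam_to_world" (4x4, takes a point from camera to world coordinates); the wrist camera has in their place "T_tool_cam" (4x4, takes a point from camera to tool coordinates, whose origin is the TCP and whose axes are the tool frame's). Camera axes: x right, y up, looking along -z (the intrinsics and any distortion apply to the point x, -y, -z); pixel columns grow to the right and rows downward; lengths in mm; the calibration is good to about 2 mm. The wrist camera is an equidistant fisheye: a pixel r from the principal point sees the ray r / f radians off the axis. A picture is of the moment at which its call begins: read the wrist's pose just before it. There is no depth.
- env.close_job(): hands the job in, once; it reports no verdict.
The state is a dict: "time_s": time; "joint_positions": joint angles; "dq": joint speeds; "joint_efforts": joint torques, N m; "position": TCP position; "orientation": TCP orientation; "wrist_force": force on the tool from outside, world axes, zero at the start; "moment": the same for the moment, N m; "grip_width": finger opening in mm.
Only numpy, scipy, OpenCV 4.12 (cv2) and the standard library are available. Lean on these libraries where they do the work, as an engineer would, in place of code of your own. Each camera call takes 0.05 s, during which the arm holds its last target.

### The job

Line up the four small empty herb pots in the row of saucers on the wooden tray, one in each saucer, in order of height: the shortest in the saucer next to the tray's yellow end, rising to the tallest next to the grey end. Each must stand upright and flat on its saucer's floor, near the middle, let go and at rest. Set them down gently without dropping them, do not tip any over, and leave the big mustard-yellow pot where it stands.

Things in the scene. Friction and masses are not known exactly. Their poses are not given: they have to be found in the camera images.
- white_pot: glossy white empty round herb pot, the shortest of the four: 46 mm tall, loose, upright on the work surface, mouth up, about 110 g (varies by 25 %). Its top 26 mm are a straight collar of 56 mm outer diameter; below that it narrows to a foot of 44 mm diameter. Wall 4 mm, bottom 5 mm thick. Origin: centre of its underside; z along its axis towards the mouth.
- terracotta_pot: matt orange-brown terracotta empty round herb pot, the second shortest of the four: 62 mm tall, loose, upright on the work surface, mouth up, about 140 g (varies by 25 %). Its top 26 mm are a straight collar of 56 mm outer diameter; below that it narrows to a foot of 44 mm diameter. Wall 4 mm, bottom 5 mm thick. Origin: centre of its underside; z along its axis towards the mouth.
- blue_pot: blue-glazed empty round herb pot, the second tallest of the four: 80 mm tall, loose, upright on the work surface, mouth up, about 180 g (varies by 25 %). Its top 26 mm are a straight collar of 56 mm outer diameter; below that it narrows to a foot of 44 mm diameter. Wall 4 mm, bottom 5 mm thick. Origin: centre of its underside; z along its axis towards the mouth.
- green_pot: green-glazed empty round herb pot, the tallest of the four: 100 mm tall, loose, upright on the work surface, mouth up, about 220 g (varies by 25 %). Its top 26 mm are a straight collar of 56 mm outer diameter; below that it narrows to a foot of 44 mm diameter. Wall 4 mm, bottom 5 mm thick. Origin: centre of its underside; z along its axis towards the mouth.
- saucer_a: one of four alike pale round saucers fixed in a straight row a, b, c, d, 88 mm apart, on a fixed brown wooden tray (84 x 420 x 12 mm); this is an end one. 7 mm high, 76 mm across the rim; level floor, 64 mm across, 4 mm above its underside. Origin: centre of its underside, 12 mm above the work surface; z up, y along the row from d to a.
- saucer_b: one of four alike pale round saucers fixed in a straight row a, b, c, d, 88 mm apart, on a fixed brown wooden tray (84 x 420 x 12 mm); this is next to saucer a. 7 mm high, 76 mm across the rim; level floor, 64 mm across, 4 mm above its underside. Origin: centre of its underside, 12 mm above the work surface; z up, y along the row from d to a.
- saucer_c: one of four alike pale round saucers fixed in a straight row a, b, c, d, 88 mm apart, on a fixed brown wooden tray (84 x 420 x 12 mm); this is next to saucer d. 7 mm high, 76 mm across the rim; level floor, 64 mm across, 4 mm above its underside. Origin: centre of its underside, 12 mm above the work surface; z up, y along the row from d to a.
- saucer_d: one of four alike pale round saucers fixed in a straight row a, b, c, d, 88 mm apart, on a fixed brown wooden tray (84 x 420 x 12 mm); this is the end one far from a. 7 mm high, 76 mm across the rim; level floor, 64 mm across, 4 mm above its underside. Origin: centre of its underside, 12 mm above the work surface; z up, y along the row from d to a.
- yellow_end: bright yellow block, 80 x 22 x 16 mm, fixed across the tray's top at one end, 60 mm from the centre of the end saucer beside it (a or d, varying). A dark grey block of the same size is at the other end. Origin: centre of its underside, 12 mm above the work surface; z up.
- mustard_pot: big empty mustard-yellow ceramic pot, 110 mm tall, 126 mm across the rim, 84 mm at the foot, 0.7 kg, standing loose on the work surface to the left of the tray; not one of the four herb pots, to be left alone. Origin: centre of its underside; z up.

How it is judged:
By the outcome, as a careful person would: the job done as asked, in the order asked, and still so for the second after the job is handed in, with the robot touching nothing.
It also fails if it takes over 96 s, if anything falls off the work surface, if the arm or the gripper's body presses on something with over 40 N, if the wrist force passes 120 N, or if a joint passes its speed limit or range.

## Working session

There is one attempt and no reset: what is moved stays moved. The work goes in short steps, Python scripts to look and compute and a tool call to move; the robot and the scene stay as the last step left them, time stands still between calls to the robot, and variables do not carry over. Pictures are saved under pics/ and viewed, and the job is handed in when it is done.

Besides the shell and the picture viewer there is one more tool, called after ">>>" as name(argument=value, ...), one argument or row to a line, values as JSON. apply_moves: Moves the arm, as the interface text tells. Its arguments: {"type":"object","properties":{"steps":{"type":"array","items":{"type":"array"}},"hand":{"type":"number"}},"required":["steps"]}

```bash
ls; mkdir -p pics; python3 - <<'E'
from plant import monitor, cams, env
import cv2
print(monitor.state()); print(env.finger_overhang)
for n in ("scene","top","wrist"):
    d=cams.get_image(n); cv2.imwrite(f"pics/{n}0.png",d["frame"][...,::-1])
    print(n,[ (k,v.round(3).tolist() if hasattr(v,'round') else v) for k,v in d.items() if k!="frame"])
E
```

```text
pics
{'time_s': 0.0, 'joint_positions': array([-1.29598862e+00,  2.38778423e-01, -1.42764707e-02,  1.31921470e+00,
       -9.30303013e-07,  1.57074078e+00]), 'dq': array([ 8.91982415e-05,  1.06470458e-03, -7.10482309e-04,  2.23636267e-03,
       -5.23892259e-04,  5.63123561e-04]), 'joint_efforts': array([-9.81765334e-04, -5.38787127e+01,  3.46431613e+01,  1.85016228e-02,
       -1.23978048e-04,  1.70630550e-06]), 'position': array([ 142.35370426, -504.90694757,  247.67020741]), 'orientation': array([-0.56347097,  0.42720122, -0.42637026,  0.56409926]), 'wrist_force': array([ 0.06540379,  0.368695  , -0.45653008]), 'moment': array([-0.0413968 , -0.03926713, -0.02660394]), 'grip_width': 85.31177051158723}
17.0
scene [('camera_matrix', [[479.454, 0.0, 258.152], [0.0, 479.454, 196.238], [0.0, 0.0, 1.0]]), ('cam_to_world', [[0.86, -0.408, 0.306, 904.219], [0.51, 0.692, -0.51, -543.564], [-0.004, 0.595, 0.803, 1057.797], [0.0, 0.0, 0.0, 1.0]])]
top [('camera_matrix', [[431.705, 0.0, 251.465], [0.0, 431.705, 186.683], [0.0, 0.0, 1.0]]), ('cam_to_world', [[-0.017, 0.991, -0.134, 390.88], [-1.0, -0.018, -0.009, 82.93], [-0.012, 0.134, 0.991, 1259.154], [0.0, 0.0, 0.0, 1.0]])]
wrist [('camera_matrix', [[297.319, 0.0, 257.818], [0.0, 297.319, 189.028], [0.0, 0.0, 1.0]]), ('T_tool_cam', [[1.0, -0.001, 0.0, 0.428], [0.0, 0.319, -0.948, -125.651], [0.001, 0.948, 0.319, 80.651], [0.0, 0.0, 0.0, 1.0]])]
```

View pics/scene0.png

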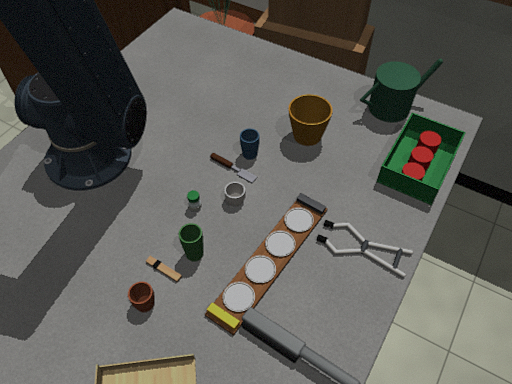

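View pics/top0.png

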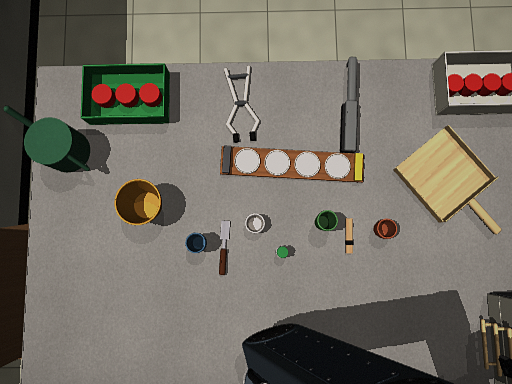

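View pics/wrist0.png

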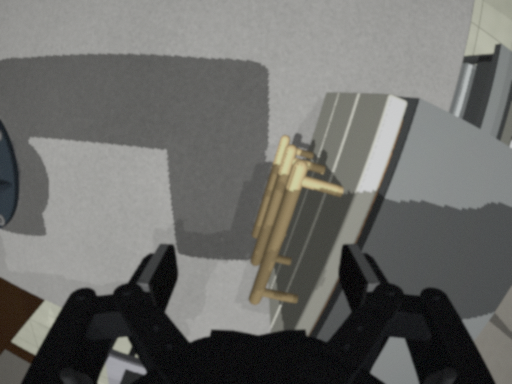

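```bash
python3 - <<'E'
from plant import monitor
from scipy.spatial.transform import Rotation as R
print(R.from_quat(monitor.state()['orientation']).as_matrix().round(4))
E
```

```text
[[ 2.713e-01 -3.000e-04  9.625e-01]
 [-9.625e-01  1.100e-03  2.713e-01]
 [-1.100e-03 -1.000e+00  0.000e+00]]
```

```bash
cat > h.py <<'E'
from plant import monitor, cams, env
import cv2, numpy as np
def ray(d,uv):
    K=d["camera_matrix"];T=d["cam_to_world"]
    uv=np.atleast_2d(uv).astype(float)
    p=np.c_[(uv[:,0]-K[0,2])/K[0,0],-(uv[:,1]-K[1,2])/K[1,1],-np.ones(len(uv))]
    return T[:3,3],p@T[:3,:3].T
def onz(d,uv,z):
    o,r=ray(d,uv);return o+r*((z-o[2])/r[:,2])[:,None]
def proj(d,P):
    K=d["camera_matrix"];T=d["cam_to_world"]
    p=(np.atleast_2d(P)-T[:3,3])@T[:3,:3]
    return np.c_[K[0,0]*p[:,0]/-p[:,2]+K[0,2],K[1,1]*-p[:,1]/-p[:,2]+K[1,2]]
def fitR(P,rad,tol=2.0):
    rng=np.random.default_rng(0);best=(-1,None,None)
    for _ in range(3000):
        a,b=P[rng.choice(len(P),2,False)];m=(a+b)/2;h=b-a;L=np.hypot(*h)
        if L<rad or L>2*rad: continue
        n=np.array([-h[1],h[0]])/L*np.sqrt(rad**2-L*L/4)
        for c in (m+n,m-n):
            e=abs(np.hypot(*(P-c).T)-rad);s=(e<tol).sum()
            if s>best[0]: best=(s,c,e<tol)
    Q=P[best[2]]
    from scipy.optimize import least_squares
    c=least_squares(lambda c:np.hypot(*(Q-c).T)-rad,best[1]).x
    return c,best[0],len(P)
def big(m,near=None):
    cs,_=cv2.findContours(m.astype(np.uint8),cv2.RETR_EXTERNAL,cv2.CHAIN_APPROX_NONE)
    return max(cs,key=cv2.contourArea)[:,0,:] if cs else None
BOX={"top":{"white":(240,208,30,30),"terracotta":(370,214,34,32),"blue":(182,230,30,28),"green":(312,206,30,28)},
"scene":{"white":(219,178,32,34),"terracotta":(122,278,38,38),"blue":(234,122,32,40),"green":(174,218,36,46)}}
H={"white":46,"terracotta":62,"blue":80,"green":100}
def mask(f,n):
    h,s,v=[c.astype(int) for c in cv2.split(cv2.cvtColor(f,cv2.COLOR_RGB2HSV))]
    r,g,b=[c.astype(int) for c in cv2.split(f)]
    if n=="white": return (v>165)&(s<60)
    if n=="terracotta": return ((h<15)|(h>170))&(s>100)
    if n=="blue": return (h>95)&(h<130)&(s>80)
    if n=="green": return (h>40)&(h<90)&(s>80)
E
python3 - <<'E'
from h import *
for cam in ("top","scene"):
    d=cams.get_image(cam);f=d["frame"];tiles=[]
    for n,(x,y,w,h) in BOX[cam].items():
        m=np.zeros(f.shape[:2],bool);m[y:y+h,x:x+w]=mask(f,n)[y:y+h,x:x+w]
        c=big(m)
        P=onz(d,c,H[n])[:,:2]
        print(cam,n,fitR(P,28),cv2.boundingRect(c))
        t=f[y-6:y+h+6,x-6:x+w+6].copy()
        t2=t.copy()
        for p in c: t2[p[1]-y+6,p[0]-x+6]=(255,0,255)
        tiles.append(cv2.resize(np.vstack([t,t2]),(190,440),interpolation=cv2.INTER_NEAREST))
    cv2.imwrite(f"pics/t_{cam}.png",np.hstack(tiles)[...,::-1])
    # saucers
    x,y,w,h=((215,140,155,48) if cam=="top" else (205,185,130,150))
    r,g,b=[c.astype(int) for c in cv2.split(f)];v=f.max(2);s=f.max(2).astype(int)-f.min(2)
    m=np.zeros(f.shape[:2],np.uint8);m[y:y+h,x:x+w]=((v>150)&(s<40))[y:y+h,x:x+w]
    m=cv2.morphologyEx(m,cv2.MORPH_OPEN,np.ones((3,3)))
    cs,_=cv2.findContours(m,cv2.RETR_EXTERNAL,cv2.CHAIN_APPROX_NONE)
    for c in cs:
        if cv2.contourArea(c)>200:
            P=onz(d,c[:,0],19)[:,:2];print(cam,"saucer",cv2.boundingRect(c),fitR(P,38,3))
    m=np.zeros(f.shape[:2],bool);m[y-10:y+h+10,x:x+w]=((r>130)&(g>120)&(b<90))[y-10:y+h+10,x:x+w]
    c=big(m);print(cam,"yellow",onz(d,c.mean(0),28))
E
```

```text
top white (array([453.70575609,  88.03546372]), np.int64(33), 53) (245, 213, 20, 20)
top terracotta (array([ 429.89336562, -274.29321598]), np.int64(45), 60) (374, 219, 23, 20)
top blue (array([401.36491864, 248.70592707]), np.int64(42), 56) (185, 233, 21, 20)
top green (array([ 453.14892706, -105.75884083]), np.int64(45), 60) (315, 210, 23, 21)
top saucer (325, 155, 25, 23) (array([ 609.38131975, -157.32610183]), np.int64(37), 71)
top saucer (296, 152, 24, 25) (array([622.8431435 , -63.58853625]), np.int64(38), 72)
top saucer (266, 150, 24, 25) (array([629.56957824,  12.12134748]), np.int64(39), 72)
top saucer (236, 150, 24, 23) (array([639.13291831, 110.72647281]), np.int64(34), 70)
top yellow [[ 611.69604618 -215.29563302   28.        ]]Traceback (most recent call last):
  File "<stdin>", line 8, in <module>
  File "h.py", line 25, in fitR
    c=least_squares(lambda c:np.hypot(*(Q-c).T)-rad,best[1]).x
      ~~~~~~~~~~~~~^^^^^^^^^^^^^^^^^^^^^^^^^^^^^^^^^^^^^^^^^
    return func(*args, **kwargs)
    raise ValueError("Initial guess is outside of provided bounds")
ValueError: Initial guess is outside of provided bounds
```

```bash
python3 -c "
import cv2,numpy as np
a=cv2.imread('pics/t_top.png');b=cv2.imread('pics/t_scene.png')
cv2.imwrite('pics/t_both.png',cv2.resize(np.hstack([a,b]),(800,300)))"
```

```text
[ WARN:0@0.030] global loadsave.cpp:275 findDecoder imread_('pics/t_scene.png'): can't open/read file: check file path/integrity
Traceback (most recent call last):
ValueError: all the input arrays must have same number of dimensions, but the array at index 0 has 3 dimension(s) and the array at index 1 has 1 dimension(s)
```

```bash
sed -i 's/(v>165)&(s<60)/(v>T)\&(s<60)/; s/def mask(f,n):/def mask(f,n,T=165):/' h.py; sed -i 's/^    Q=P/    if best[1] is None: return None,0,len(P)\n    Q=P/' h.py
python3 - <<'E'
from h import *
for cam in ("top","scene"):
    d=cams.get_image(cam);f=d["frame"];tiles=[]
    for n,(x,y,w,h) in BOX[cam].items():
        m=np.zeros(f.shape[:2],bool);m[y:y+h,x:x+w]=mask(f,n,165 if cam=="top" else 135)[y:y+h,x:x+w]
        c=big(m)
        P=onz(d,c,H[n])[:,:2]
        print(cam,n,fitR(P,28),cv2.boundingRect(c))
        t=f[y-6:y+h+6,x-6:x+w+6].copy()
        t2=t.copy()
        for p in c: t2[p[1]-y+6,p[0]-x+6]=(255,0,255)
        tiles.append(cv2.resize(np.vstack([t,t2]),(190,440),interpolation=cv2.INTER_NEAREST))
    cv2.imwrite(f"pics/t_{cam}.png",np.hstack(tiles)[...,::-1])
    x,y,w,h=((215,140,155,48) if cam=="top" else (205,185,130,150))
    v=f.max(2);s=f.max(2).astype(int)-f.min(2)
    for T in (120,150):
      m=np.zeros(f.shape[:2],np.uint8);m[y:y+h,x:x+w]=((v>T)&(s<40))[y:y+h,x:x+w]
      m=cv2.morphologyEx(m,cv2.MORPH_OPEN,np.ones((3,3)))
      cs,_=cv2.findContours(m,cv2.RETR_EXTERNAL,cv2.CHAIN_APPROX_NONE)
      for c in cs:
        A=cv2.contourArea(c)
        if 200<A<900:
            M=cv2.moments(c);q=(M['m10']/M['m00'],M['m01']/M['m00'])
            P=onz(d,c[:,0],19)[:,:2]
            print(cam,T,"saucer",np.round(q,1),A,onz(d,q,18)[0,:2].round(1),np.ptp(P,axis=0).round(1))
    r,g,b=[c.astype(int) for c in cv2.split(f)]
    m=np.zeros(f.shape[:2],bool);m[y-10:y+h+10,x:x+w]=((r>130)&(g>120)&(b<90))[y-10:y+h+10,x:x+w]
    c=big(m);print(cam,"yellow",onz(d,c.mean(0),28))
a=cv2.imread('pics/t_top.png');b=cv2.imread('pics/t_scene.png')
cv2.imwrite('pics/t_both.png',cv2.resize(np.hstack([a,b]),(800,300)))
E
```

```text
top white (array([453.70575609,  88.03546372]), np.int64(33), 53) (245, 213, 20, 20)
top terracotta (array([ 429.89336562, -274.29321598]), np.int64(45), 60) (374, 219, 23, 20)
top blue (array([401.46779044, 248.66478819]), np.int64(41), 56) (185, 233, 21, 20)
top green (array([ 453.14892706, -105.75884083]), np.int64(45), 60) (315, 210, 23, 21)
top 120 saucer [337.7 165.9] 444.5 [ 615.  -157.7] [71. 73.]
top 120 saucer [307.4 163.9] 435.5 [622.6 -69.9] [71.4 70. ]
top 120 saucer [277.3 162.2] 439.0 [629.3  17.7] [71.5 67.5]
top 120 saucer [247.4 160.5] 430.5 [636.  104.9] [71.6 67.5]
top 120 saucer [365.4 161.7] 298.5 [ 625.7 -238.9] [139.5  36.2]
top 150 saucer [337.4 165.6] 402.0 [ 615.9 -157. ] [65.4 70.1]
top 150 saucer [307.3 163.8] 408.0 [622.8 -69.6] [71.3 67.5]
top 150 saucer [277.1 162.2] 401.0 [629.3  18.2] [71.5 67.4]
top 150 saucer [247.2 160.6] 393.0 [635.7 105.8] [65.8 67.5]
top yellow [[ 611.69604618 -215.29563302   28.        ]]
scene white (array([451.1030572 ,  87.80043097]), np.int64(64), 99) (224, 181, 22, 17)
scene terracotta (array([ 433.83066997, -279.05473749]), np.int64(46), 80) (128, 282, 26, 30)
scene blue (array([403.08987505, 245.15861732]), np.int64(29), 76) (240, 129, 19, 30)
scene green (array([ 456.53754729, -111.07874805]), np.int64(39), 92) (179, 224, 24, 37)
scene 150 saucer [238.4 297. ] 582.0 [ 617.4 -158.5] [68.1 68.8]
scene 150 saucer [260.  269.5] 507.0 [624.3 -70.9] [68.4 67.5]
scene 150 saucer [280.1 243.8] 451.0 [631.  17.] [66.1 66.3]
scene 150 saucer [298.7 219.9] 401.5 [637.7 104.6] [66.1 65.9]
scene yellow [[ 612.64436871 -216.70687057   28.        ]]
```

View pics/t_both.png

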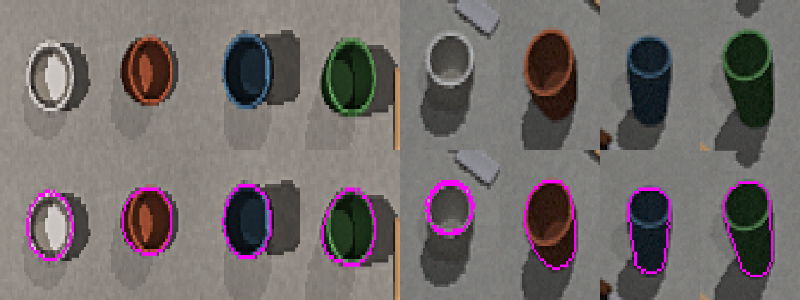

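>>> apply_moves(
  steps=[
    [[0,-1,1],[0,0,0]],
    [[0,-1,2],[0,0,0]],
    [[0,0,3],[0,0,0]],
    [[0,0,3],[0,0,0]],
    [[0,0,3],[0,0,0]],
    [[0,0,2],[0,-3,0]],
    [[0,0,0],[0,-6.7,0]],
    [[0,0,0],[0,-6.7,0]],
    [[0,0,0],[0,-6.7,0]],
    [[0,0,0],[0,-6.7,0]],
    [[0,0,0],[0,-6.7,0]],
    [[0,0,0],[0,-6.7,0]],
    [[0,0,0],[0,-6.7,0]],
    [[0,0,0],[0,-6.7,0]],
    [[0,0,0],[0,-6.7,0]],
    [[0,0,0],[0,-6.4,0]],
    [[0,0,0],[0,0,0]],
    [[0,0,0],[0,0,0]],
  ],
  hand=8.5,
)

```text
time_s: 1.85
position: [277.7, -467.1, 268.8]
orientation: [0.707, -0.029, 0.029, -0.706]
wrist_force: [0.4, -0.4, -0.2]
grip_width: 84.9
```

```bash
cat > go.py <<'E'
from h import *
import sys
from scipy.spatial.transform import Rotation as R
s=monitor.state();M=R.from_quat(s['orientation']).as_matrix()
print("t",round(s['time_s'],2),"pos",s['position'].round(1),"F",s['wrist_force'].round(1),"grip",round(s['grip_width'],1))
print("tool x",M[:,0].round(3),"y",M[:,1].round(3),"q",s['joint_positions'].round(2))
rv=lambda A:R.from_matrix(M.T@A).as_rotvec(degrees=True).round(2)
a=-0.079; X=np.array([.9969,-.0788,0]);Y=np.array([0,0,-1.]);Z=np.cross(X,Y)
print("turn to goal",rv(np.c_[X,Y,Z]))
if len(sys.argv)>3:
    t=np.array(list(map(float,sys.argv[1:4])));print("shift cm",(M.T@(t-s['position'])/10).round(2))
E
python3 go.py 431.5 -276 200
```

```text
t 1.85 pos [ 277.7 -467.1  268.8] F [ 0.4 -0.4 -0.2] grip 84.9
tool x [ 0.997 -0.083  0.   ] y [ 0. -0. -1.] q [-1.03  0.26  0.07  1.38  0.    0.62]
turn to goal [ 0.02 -0.22  0.02]
shift cm [13.75  6.88 20.32]
```

>>> apply_moves(
  steps=[
    [[0.85,0.4,1.15],[0,0,0]],
    [[1.5,0.75,2.25],[0,0,0]],
    [[1.5,0.75,2.25],[0,0,0]],
    [[1.5,0.75,2.25],[0,0,0]],
    [[1.5,0.75,2.25],[0,0,0]],
    [[1.5,0.75,2.25],[0,0,0]],
    [[1.5,0.75,2.25],[0,0,0]],
    [[1.5,0.75,2.25],[0,0,0]],
    [[1.5,0.75,2.25],[0,0,0]],
    [[0.85,0.4,1.15],[0,-0.2,0]],
    [[0,0,0],[0,0,0]],
    [[0,0,0],[0,0,0]],
  ],
)

```text
time_s: 2.85
position: [430.3, -275.1, 200.4]
orientation: [-0.707, 0.027, -0.027, 0.707]
wrist_force: [-0.3, -0.1, 0.8]
grip_width: 84.7
```

```bash
cat >> h.py <<'E'
def wrist():
    from scipy.spatial.transform import Rotation as R
    s=monitor.state();d=cams.get_image("wrist")
    T=np.eye(4);T[:3,:3]=R.from_quat(s['orientation']).as_matrix();T[:3,3]=s['position']
    d["cam_to_world"]=T@d["T_tool_cam"];return d
def wonz(d,uv,z):
    K=d["camera_matrix"];uv=np.atleast_2d(uv).astype(float)
    x=(uv[:,0]-K[0,2])/K[0,0];y=(uv[:,1]-K[1,2])/K[0,0];th=np.hypot(x,y);k=np.sin(th)/np.maximum(th,1e-9)
    p=np.c_[x*k,-y*k,-np.cos(th)]@d["cam_to_world"][:3,:3].T;o=d["cam_to_world"][:3,3]
    return o+p*((z-o[2])/p[:,2])[:,None]
E
python3 go.py 431.5 -276 200; python3 - <<'E'
from h import *
d=wrist();f=d["frame"];cv2.imwrite("pics/w1.png",f[...,::-1])
m=mask(f,"terracotta");c=big(m)
print(cv2.boundingRect(c),fitR(wonz(d,c,62)[:,:2],28))
E
```

```text
t 2.85 pos [ 430.3 -275.1  200.4] F [-0.3 -0.1  0.8] grip 84.7
tool x [ 0.997 -0.077 -0.   ] y [-0.  0. -1.] q [-0.57  0.24 -0.14  1.19 -0.    1.08]
turn to goal [-0.    0.11 -0.02]
shift cm [ 0.13  0.04 -0.08]
(232, 151, 58, 61) (array([ 431.36912905, -276.30081292]), np.int64(156), 165)
```

View pics/w1.png

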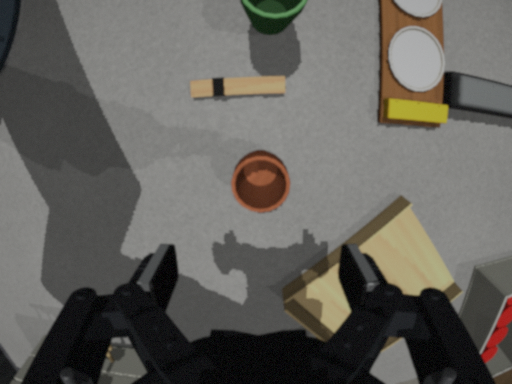

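>>> apply_moves(
  steps=[
    [[0.1,1.0,-0.1],[0,0,0]],
    [[0,2,0],[0,0,0]],
    [[0,2,0],[0,0,0]],
    [[0,2,0],[0,0,0]],
    [[0,2,0],[0,0,0]],
    [[0,2,0],[0,0,0]],
    [[0,2,0],[0,0,0]],
    [[0,1.6,0],[0,0,0]],
    [[0,1.0,0],[0,0,0]],
    [[0,0,0],[0,0,0]],
    [[0,0,0],[0,0,0]],
  ],
)

```text
time_s: 3.82
position: [430.4, -277.3, 44.2]
orientation: [-0.706, 0.028, -0.027, 0.707]
wrist_force: [-0.7, 0.5, 0.5]
grip_width: 85.1
```

>>> apply_moves(
  steps=[
    [[0,0,0],[0,0,0]],
    [[0,0,0],[0,0,0]],
    [[0,0,0],[0,0,0]],
    [[0,0,0],[0,0,0]],
    [[0,0,0],[0,0,0]],
    [[0,0,0],[0,0,0]],
    [[0,0,0],[0,0,0]],
    [[0,0,0],[0,0,0]],
    [[0,0,0],[0,0,0]],
    [[0,0,0],[0,0,0]],
  ],
  hand=5.0,
)

```text
time_s: 4.65
position: [431.4, -277.3, 45.7]
orientation: [0.707, -0.026, 0.028, -0.706]
wrist_force: [-1.3, -1.0, 7.3]
grip_width: 54.8
```

```bash
python3 go.py 431.5 -276 200; python3 - <<'E'
from h import *
d=wrist();f=d["frame"];cv2.imwrite("pics/w2.png",f[...,::-1])
E
```

```text
t 4.65 pos [ 431.4 -277.3   45.7] F [-1.3 -1.   7.3] grip 54.8
tool x [ 0.997 -0.076  0.002] y [ 0.002 -0.001 -1.   ] q [-0.57  0.37 -0.39  0.81 -0.    1.08]
turn to goal [0.07 0.16 0.11]
shift cm [  0.03 -15.43   0.11]
```

View pics/w2.png

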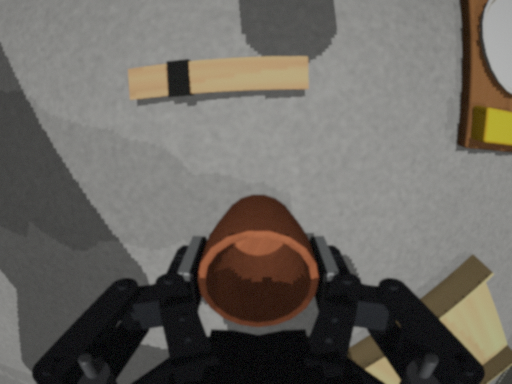

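>>> apply_moves(
  steps=[
    [[0,-0.3,0],[0,0,0]],
    [[0,-0.7,0],[0,0,0]],
    [[0,-1.5,0],[0,0,0]],
    [[0,-2,0],[0,0,0]],
    [[0,-2,0],[0,0,0]],
    [[0,-2,0],[0,0,0]],
    [[0,-1,0],[0,0,0]],
    [[0,-0.5,0],[0,0,0]],
    [[0,0,0],[0,0,0]],
  ],
)

```text
time_s: 5.45
position: [431.2, -277.1, 145.2]
orientation: [0.707, -0.026, 0.027, -0.706]
wrist_force: [-0.3, 0.8, -1.0]
grip_width: 54.8
```

>>> apply_moves(
  steps=[
    [[0.4,0,0.5],[0,0,0]],
    [[0.8,0,1.0],[0,0,0]],
    [[1.2,0,1.5],[0,0,0]],
    [[1.6,0,2.0],[0,0,0]],
    [[1.6,0,2.0],[0,0,0]],
    [[1.6,0,2.0],[0,0,0]],
    [[1.6,0,2.0],[0,0,0]],
    [[1.6,0,2.0],[0,0,0]],
    [[1.6,0,2.0],[0,0,0]],
    [[1.6,0,2.0],[0,0,0]],
    [[1.6,0,2.0],[0,0,0]],
    [[1.2,0,1.5],[0,0,0]],
    [[0.6,0,1.0],[0,0,0]],
    [[0.2,0,0.5],[0,0,0]],
    [[0,0,0],[0,0,0]],
    [[0,0,0],[0,0,0]],
  ],
)

```text
time_s: 6.78
position: [618.3, -70.5, 143.8]
orientation: [0.707, -0.027, 0.026, -0.707]
wrist_force: [1.1, -0.3, -0.4]
grip_width: 55.0
```

```bash
python3 go.py 623.5 -71 145; python3 - <<'E'
from h import *
d=wrist();f=d["frame"];cv2.imwrite("pics/w3.png",f[...,::-1])
E
```

```text
t 6.78 pos [618.3 -70.5 143.8] F [ 1.1 -0.3 -0.4] grip 55.0
tool x [ 0.997 -0.076 -0.001] y [-0.001 -0.    -1.   ] q [-0.11  0.45  0.04  1.16 -0.    1.53]
turn to goal [ 0.01  0.18 -0.08]
shift cm [ 0.52 -0.12 -0.01]
```

View pics/w3.png

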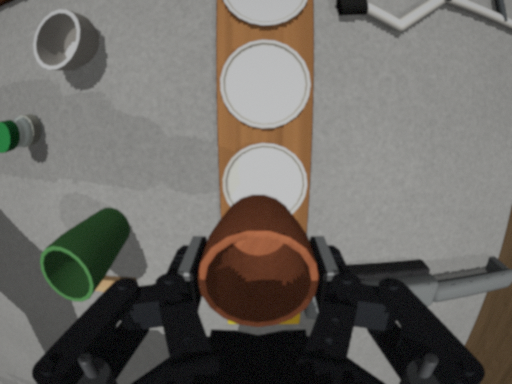

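```bash
python3 - <<'E'
from h import *
d=wrist();f=d["frame"]
v=f.max(2);s=f.max(2).astype(int)-f.min(2)
m=((v>180)&(s<30)).astype(np.uint8);m[:, :210]=0;m[:,325:]=0
cs,_=cv2.findContours(m,cv2.RETR_EXTERNAL,cv2.CHAIN_APPROX_NONE)
for c in cs:
    if cv2.contourArea(c)>800:
        P=wonz(d,c[:,0],19)[:,:2];print(cv2.boundingRect(c),[ (r,fitR(P,r,1.5)) for r in (36,38)])
E
```

```text
(229, 148, 73, 60) [(36, (array([620.93909226, -73.31200713]), np.int64(79), 201)), (38, (array([619.08128188, -74.6754692 ]), np.int64(67), 201))]
(224, 46, 85, 80) [(36, (array([629.5831342 ,  18.46267661]), np.int64(207), 419)), (38, (array([629.46471552,  21.10070376]), np.int64(214), 419))]
(231, 0, 68, 20) [(36, (array([635.91764101, 109.52304559]), np.int64(66), 143)), (38, (array([635.94887778, 111.64892018]), np.int64(57), 143))]
```

```bash
python3 - <<'E'
from h import *
d=wrist();f=d["frame"]
v=f.max(2);s=f.max(2).astype(int)-f.min(2)
m=((v>120)&(s<40)).astype(np.uint8);m[:, :218]=0;m[:,314:]=0;m[:30]=0;m[136:]=0
P0=np.argwhere(m)[:,::-1].astype(np.int32)
m=cv2.morphologyEx(m,cv2.MORPH_OPEN,np.ones((5,5)))
c=cv2.convexHull(big(m))[:,0];print(cv2.boundingRect(c))
P=wonz(d,c,19)[:,:2];(x,y),r=cv2.minEnclosingCircle(P.astype(np.float32));print("mec",x,y,r)
e=cv2.fitEllipse(c.astype(np.float32));print(e)
g=wonz(d,c,19)[:,:2];M=cv2.moments(g.astype(np.float32));print("centroid",M['m10']/M['m00'],M['m01']/M['m00'],np.sqrt(M['m00']/np.pi))
m=((v>120)&(s<40)).astype(np.uint8)
E
```

```text
(220, 39, 91, 89)
mec 629.7013549804688 17.70023536682129 38.27279281616211
((264.5609436035156, 82.86856842041016), (89.45695495605469, 91.2546157836914), 93.70832824707031)
centroid 629.721841078711 17.750165008431345 37.89213677141086
```

```bash
cat > held.py <<'E'
from h import *
import sys
# rim centre of the held pot in world xy, rim height rel TCP given; prints offset of pot from TCP in tool x,z (mm)
n=sys.argv[1];dz=float(sys.argv[2])
from scipy.spatial.transform import Rotation as R
s=monitor.state();Mx=R.from_quat(s['orientation']).as_matrix()
d=wrist();f=d["frame"];cv2.imwrite(sys.argv[3],f[...,::-1])
m=mask(f,n,120);m[:150]=0;m[:,:190]=0;m[:,330:]=0
c=big(m);P=wonz(d,c,s['position'][2]+dz)
q=((P-s['position'])@Mx)[:,[0,2]]
print("offset x,z:",fitR(q,28,1.2),cv2.boundingRect(c))
E
python3 held.py terracotta 16.3 pics/w4.png
```

```text
offset x,z: (array([-0.88097383,  1.03012693]), np.int64(236), 554) (196, 150, 125, 177)
```

```bash
python3 go.py 622.9 -71 65.7
```

```text
t 6.98 pos [618.5 -71.4 144.5] F [-0.1  0.5 -0.7] grip 54.7
tool x [ 0.997 -0.077  0.   ] y [ 0. -0. -1.] q [-0.11  0.45  0.04  1.16 -0.    1.53]
turn to goal [0.  0.1 0. ]
shift cm [0.43 7.88 0.07]
```

>>> apply_moves(
  steps=[
    [[0.2,0.4,0],[0,0,0]],
    [[0.2,1.0,0.1],[0,0,0]],
    [[0,1.5,0],[0,0,0]],
    [[0,1.5,0],[0,0,0]],
    [[0,1.4,0],[0,0,0]],
    [[0,1.0,0],[0,0,0]],
    [[0,0.6,0],[0,0,0]],
    [[0,0.3,0],[0,0,0]],
    [[0,0.1,0],[0,0,0]],
    [[0,0,0],[0,0,0]],
    [[0,0,0],[0,0,0]],
  ],
)

```text
time_s: 7.9
position: [623.5, -69.9, 67.0]
orientation: [-0.707, 0.026, -0.027, 0.707]
wrist_force: [0.1, 0.1, -1.0]
grip_width: 54.8
```

```bash
python3 go.py 622.9 -71 61.7
```

```text
t 7.9 pos [623.5 -69.9  67. ] F [ 0.1  0.1 -1. ] grip 54.8
tool x [ 0.997 -0.076  0.001] y [ 0.001 -0.    -1.   ] q [-0.11  0.52 -0.07  0.99  0.    1.54]
turn to goal [-0.    0.16  0.06]
shift cm [-0.06  0.53 -0.11]
```

>>> apply_moves(
  steps=[
    [[0,0.1,-0.1],[0,0,0]],
    [[0,0.1,0],[0,0,0]],
    [[0,0.1,0],[0,0,0]],
    [[0,0.1,0],[0,0,0]],
    [[0,0.05,0],[0,0,0]],
    [[0,0,0],[0,0,0]],
  ],
)

```text
time_s: 8.4
position: [623.0, -70.8, 61.9]
orientation: [-0.707, 0.027, -0.027, 0.707]
wrist_force: [0.1, 0.2, 0.5]
grip_width: 54.9
```

>>> apply_moves(
  steps=[
    [[0,0.05,0],[0,0,0]],
    [[0,0.05,0],[0,0,0]],
    [[0,0,0],[0,0,0]],
  ],
)

```text
time_s: 8.65
position: [623.0, -70.8, 61.8]
orientation: [-0.707, 0.027, -0.027, 0.707]
wrist_force: [-3.4, 0.7, 8.6]
grip_width: 55.1
```

>>> apply_moves(
  steps=[
    [[0,0,0],[0,0,0]],
    [[0,0,0],[0,0,0]],
    [[0,0,0],[0,0,0]],
    [[0,0,0],[0,0,0]],
    [[0,0,0],[0,0,0]],
    [[0,0,0],[0,0,0]],
    [[0,0,0],[0,0,0]],
  ],
  hand=8.5,
)

```text
time_s: 9.23
position: [623.0, -70.9, 60.7]
orientation: [-0.707, 0.027, -0.027, 0.707]
wrist_force: [-0.4, 0.2, -0.4]
grip_width: 84.9
```

```bash
python3 go.py 452.5 88 200; python3 - <<'E'
from h import *
d=wrist();f=d["frame"];cv2.imwrite("pics/w5.png",f[...,::-1])
E
```

```text
t 9.23 pos [623.  -70.9  60.7] F [-0.4  0.2 -0.4] grip 84.9
tool x [ 0.997 -0.076 -0.   ] y [-0.  0. -1.] q [-0.11  0.52 -0.08  0.97  0.    1.53]
turn to goal [-0.01  0.16 -0.01]
shift cm [-18.21 -13.92  14.55]
```

View pics/w5.png

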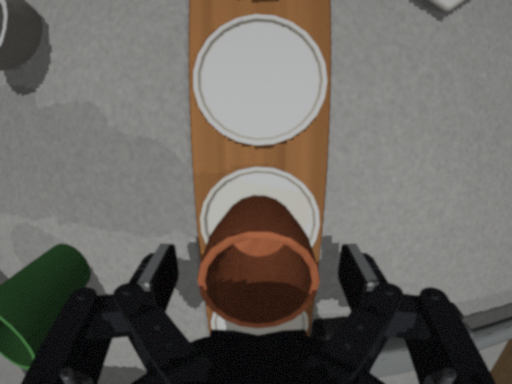

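>>> apply_moves(
  steps=[
    [[0,-0.5,0],[0,0,0]],
    [[0,-1.5,0],[0,0,0]],
    [[0,-2.5,0],[0,0,0]],
    [[0,-2.5,0],[0,0,0]],
    [[0,-2.5,0],[0,0,0]],
    [[-1.2,-2,1],[0,0,0]],
    [[-2,-0.5,1.6],[0,0,0]],
    [[-2.5,0,2],[0,0,0]],
    [[-2.5,0,2],[0,0,0]],
    [[-2.5,0,2],[0,0,0]],
    [[-2.5,0,2],[0,0,0]],
    [[-2.5,0,2],[0,0,0]],
    [[-1.5,0,1.2],[0,0,0]],
    [[-1,0,0.7],[0,0,0]],
    [[0,0,0],[0,0,0]],
    [[0,0,0],[0,0,0]],
  ],
)

```text
time_s: 10.62
position: [452.9, 87.7, 181.3]
orientation: [-0.707, 0.026, -0.027, 0.707]
wrist_force: [-0.1, 0.7, -0.2]
grip_width: 84.9
```

```bash
cat > find.py <<'E'
from h import *
import sys
n=sys.argv[1]
d=wrist();f=d["frame"];cv2.imwrite(sys.argv[2],f[...,::-1])
m=mask(f,n,int(sys.argv[3]) if len(sys.argv)>3 else 165);m[:110]=0;m[260:]=0;m[:,:180]=0;m[:,340:]=0
c=big(m);P=wonz(d,c,H[n])[:,:2];print(n,cv2.boundingRect(c),fitR(P,28,1.2))
E
python3 find.py white pics/w6.png 120;python3 go.py 452.5 88 33
```

```text
white (180, 110, 160, 150) (array([412.37414452, 130.18787173]), np.int64(46), 648)
t 10.67 pos [453.4  87.4 181.2] F [-0.1  0.1  0.9] grip 84.7
tool x [ 0.997 -0.076  0.001] y [ 0.001  0.    -1.   ] q [ 0.19  0.16 -0.29  1.12 -0.    1.84]
turn to goal [-0.01  0.18  0.07]
shift cm [-0.11 14.82  0.06]
```

View pics/w6.png

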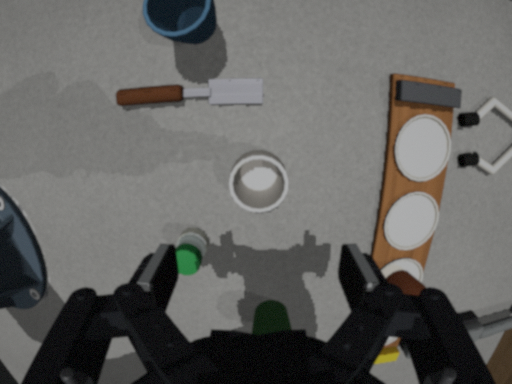

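```bash
python3 find.py white pics/w6b.png 170; python3 - <<'E'
from h import *
d=wrist()
print(wonz(d,[[187,262],[193,238]],40),wonz(d,[[190,240],[193,235]],20))
t=cams.get_image("top");print(onz(t,[[282,252]],40))
E
```

```text
white (243, 169, 32, 20) (array([454.16534377,  69.11822063]), np.int64(9), 69)
[[369.67254133   2.01592282  40.        ]
 [381.49045764  30.95687798  40.        ]] [[371.81824701  18.3450479   20.        ]
 [376.32311984  24.40444794  20.        ]]
[[369.98214988  12.10797066  40.        ]]
```

```bash
for t in 135 145 155; do python3 find.py white pics/w6b.png $t; done
```

```text
white (226, 154, 74, 59) (array([452.30829723,  85.58480047]), np.int64(153), 210)
white (228, 155, 61, 57) (array([452.54384557,  85.40813824]), np.int64(142), 164)
white (229, 155, 59, 56) (array([453.45358467,  84.73539692]), np.int64(88), 161)
```

>>> apply_moves(
  steps=[
    [[-0.1,0.6,-0.1],[0,0,0]],
    [[0,1.5,0],[0,0,0]],
    [[0,2,0],[0,0,0]],
    [[0,2,0],[0,0,0]],
    [[0,2,0],[0,0,0]],
    [[0,2,0],[0,0,0]],
    [[0,2,0],[0,0,0]],
    [[0,1.5,0],[0,0,0]],
    [[0,1,0],[0,0,0]],
    [[0,0.5,0],[0,0,0]],
    [[0,0,0],[0,0,0]],
    [[0,0,0],[0,0,0]],
  ],
)

```text
time_s: 11.97
position: [451.5, 86.5, 29.8]
orientation: [-0.707, 0.027, -0.027, 0.707]
wrist_force: [0.1, -0.3, -0.6]
grip_width: 85.4
```

>>> apply_moves(
  steps=[
    [[0,0,0],[0,0,0]],
    [[0,0,0],[0,0,0]],
    [[0,0,0],[0,0,0]],
    [[0,0,0],[0,0,0]],
    [[0,0,0],[0,0,0]],
    [[0,0,0],[0,0,0]],
    [[0,0,0],[0,0,0]],
    [[0,0,0],[0,0,0]],
    [[0,0,0],[0,0,0]],
  ],
  hand=5.0,
)

```text
time_s: 12.72
position: [452.0, 86.7, 30.8]
orientation: [-0.706, 0.026, -0.027, 0.707]
wrist_force: [-0.8, -1.5, 6.4]
grip_width: 53.5
```

```bash
python3 go.py 616 -158 145; for t in 120 145; do python3 held.py white 16.0 pics/w7.png; done
```

```text
t 12.72 pos [452.   86.7  30.8] F [-0.8 -1.5  6.4] grip 53.5
tool x [ 0.997 -0.076  0.002] y [ 0.002  0.    -1.   ] q [ 0.19  0.32 -0.53  0.72  0.    1.84]
turn to goal [-0.03  0.17  0.09]
shift cm [ 18.23 -11.41 -23.15]
offset x,z: (array([ 0.18410582, 32.41457535]), np.int64(129), 486) (190, 150, 140, 94)
offset x,z: (array([ 0.11487358, 32.44781954]), np.int64(131), 481) (190, 150, 140, 94)
```

View pics/w7.png

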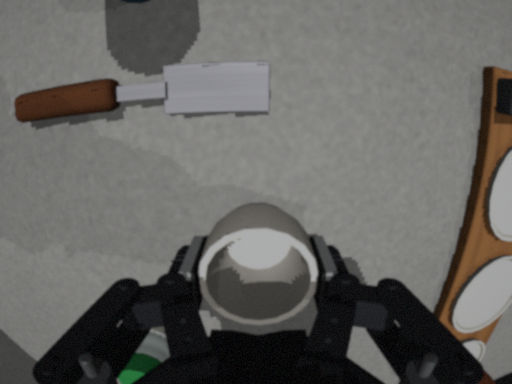

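>>> apply_moves(
  steps=[
    [[0,-0.3,0],[0,0,0]],
    [[0,-0.7,0],[0,0,0]],
    [[0,-1.5,0],[0,0,0]],
    [[0,-2,0],[0,0,0]],
    [[0,-2,0],[0,0,0]],
    [[0,-2,0],[0,0,0]],
    [[0,-2,0],[0,0,0]],
    [[0,-1.5,0],[0,0,0]],
    [[0,-1,0],[0,0,0]],
    [[0,-0.5,0],[0,0,0]],
  ],
)

```text
time_s: 13.65
position: [452.1, 86.7, 166.9]
orientation: [-0.706, 0.026, -0.028, 0.707]
wrist_force: [0.6, 0.2, -0.9]
grip_width: 53.7
```

>>> apply_moves(
  steps=[
    [[0.3,0,-0.5],[0,0,0]],
    [[0.7,0,-1.0],[0,0,0]],
    [[1.2,0,-1.5],[0,0,0]],
    [[1.6,0,-2.0],[0,0,0]],
    [[1.6,0,-2.0],[0,0,0]],
    [[1.6,0,-2.0],[0,0,0]],
    [[1.6,0,-2.0],[0,0,0]],
    [[1.6,0,-2.0],[0,0,0]],
    [[1.6,0,-2.0],[0,0,0]],
    [[1.6,0,-2.0],[0,0,0]],
    [[1.6,0,-2.0],[0,0,0]],
    [[1.2,0,-1.5],[0,0,0]],
    [[1.0,0,-1.2],[0,0,0]],
    [[0.6,0,-0.9],[0,0,0]],
    [[0.4,0,-0.5],[0,0,0]],
    [[0,0,0],[0,0,0]],
    [[0,0,0],[0,0,0]],
  ],
)

```text
time_s: 15.07
position: [614.9, -157.6, 164.2]
orientation: [-0.706, 0.027, -0.027, 0.707]
wrist_force: [-0.9, 0.2, -1.0]
grip_width: 53.5
```

```bash
python3 go.py 616 -158.5 50.5;python3 - <<'E'
from h import *
d=wrist();f=d["frame"];cv2.imwrite("pics/w8.png",f[...,::-1])
E
```

```text
t 15.07 pos [ 614.9 -157.6  164.2] F [-0.9  0.2 -1. ] grip 53.5
tool x [ 0.997 -0.076 -0.001] y [-0.001  0.001 -1.   ] q [-0.25  0.46  0.11  1.22  0.    1.4 ]
turn to goal [-0.03  0.14 -0.07]
shift cm [ 0.13 11.37 -0.09]
```

View pics/w8.png

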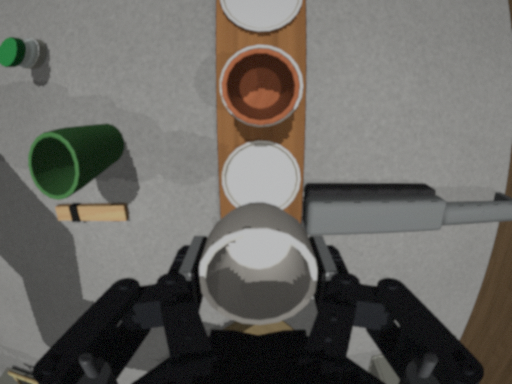

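```bash
python3 - <<'E'
from h import *
t=cams.get_image("top");s=cams.get_image("scene")
a=cv2.resize(t["frame"][45:195,300:400],(400,600),interpolation=cv2.INTER_NEAREST)
b=cv2.resize(s["frame"][275:384,190:370][:, :],(400,242),interpolation=cv2.INTER_NEAREST)
o=np.zeros((600,800,3),np.uint8);o[:,:400]=a;o[:242,400:]=b
cv2.imwrite("pics/brush.png",o[...,::-1])
E
```

```text
(no output)
```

View pics/brush.png

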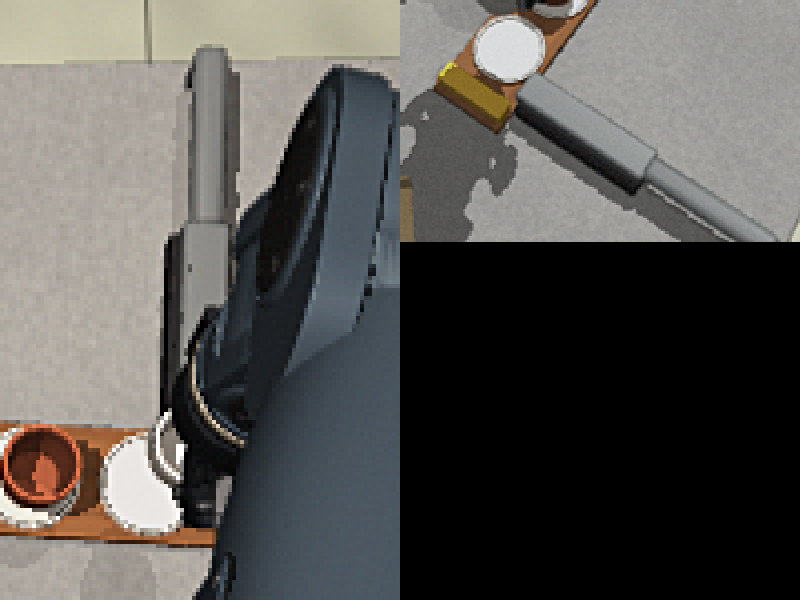

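```bash
python3 - <<'E'
import cv2,numpy as np
a=cv2.imread("pics/top0.png")[115:190,310:375];b=cv2.imread("pics/scene0.png")[285:350,205:300]
o=np.zeros((600,800,3),np.uint8);x=cv2.resize(a,None,fx=6,fy=6,interpolation=0);o[:x.shape[0],:x.shape[1]]=x
y=cv2.resize(b,None,fx=4,fy=4,interpolation=0);o[:y.shape[0],410:410+y.shape[1]]=y
cv2.imwrite("pics/brush2.png",o)
E
```

```text
(no output)
```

View pics/brush2.png

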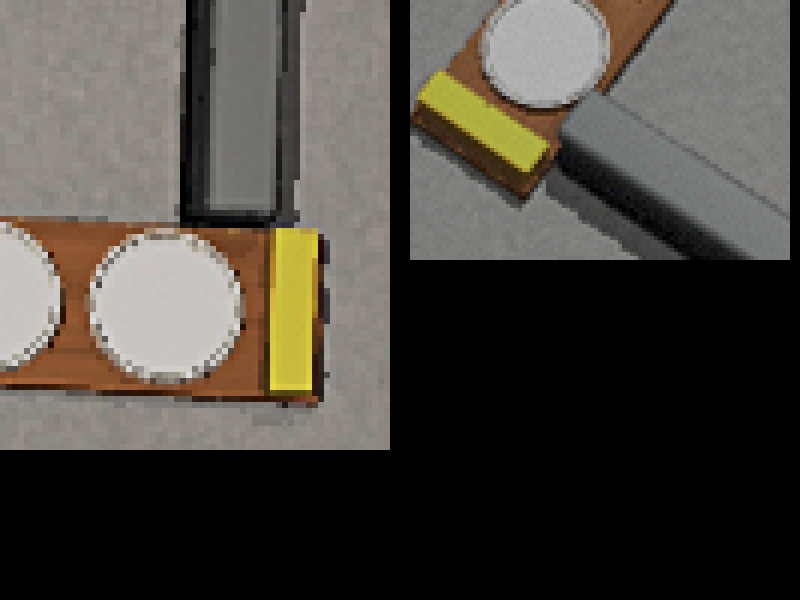

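```bash
python3 - <<'E'
from h import *
t=cams.get_image("top");s=cams.get_image("scene")
for a,b in (((344.2,150),(251.8,308)),((342,150),(251.8,308)),((355,150),(242.5,317))):
    o1,r1=ray(t,a);o2,r2=ray(s,b);r1=r1[0];r2=r2[0]
    A=np.c_[r1,-r2];k=np.linalg.lstsq(A,o2-o1,rcond=None)[0]
    print(o1+r1*k[0],o2+r2*k[1])
E
```

```text
[ 658.16793398 -175.2912615    34.62853584] [ 662.44744384 -171.9029207    34.84814726]
[ 659.73793227 -170.31777917   27.99672556] [ 660.84221998 -169.43530385   28.05635369]
[ 655.88643855 -204.56540678   42.36073314] [ 657.42230384 -203.32659624   42.40253306]
```

>>> apply_moves(
  steps=[
    [[0.1,0,-0.1],[0,-3,0]],
    [[0,0.5,0],[0,-6,0]],
    [[0,1,0],[0,-6,0]],
    [[0,1.5,0],[0,-6,0]],
    [[0,1.5,0],[0,-3,0]],
    [[0,1.5,0],[0,0,0]],
    [[0,1.5,0],[0,0,0]],
    [[0,1,0],[0,0,0]],
    [[0,0.5,0],[0,0,0]],
    [[0,0,0],[0,0,0]],
    [[0,0,0],[0,0,0]],
  ],
)

```text
time_s: 16.23
position: [616.5, -158.5, 75.2]
orientation: [-0.697, -0.121, 0.121, 0.697]
wrist_force: [0.0, -0.1, -0.5]
grip_width: 53.3
```

```bash
python3 go.py 616 -158.6 50.5;python3 - <<'E'
from h import *
d=wrist();f=d["frame"];cv2.imwrite("pics/w9.png",f[...,::-1])
E
```

```text
t 16.23 pos [ 616.5 -158.5   75.2] F [ 0.  -0.1 -0.5] grip 53.3
tool x [0.942 0.336 0.   ] y [ 0.  0. -1.] q [-0.25  0.52 -0.03  1.02  0.    0.98]
turn to goal [-0.000e+00  2.417e+01  1.000e-02]
shift cm [-0.05  2.47  0.01]
```

View pics/w9.png

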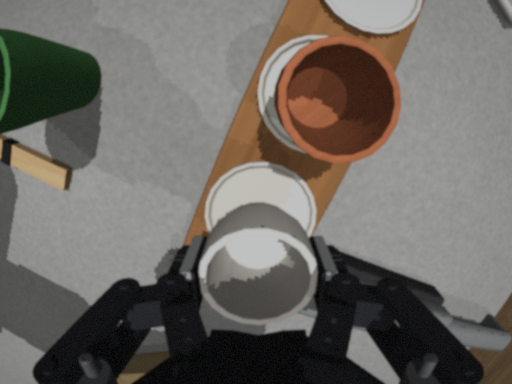

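>>> apply_moves(
  steps=[
    [[0,0.5,0],[0,0,0]],
    [[0,0.7,0],[0,0,0]],
    [[0,0.6,0],[0,0,0]],
    [[0,0.4,0],[0,0,0]],
    [[0,0.2,0],[0,0,0]],
    [[0,0,0],[0,0,0]],
    [[0,0,0],[0,0,0]],
  ],
)

```text
time_s: 16.87
position: [616.3, -158.6, 50.7]
orientation: [-0.697, -0.121, 0.121, 0.697]
wrist_force: [-0.0, 0.2, -1.1]
grip_width: 53.9
```

>>> apply_moves(
  steps=[
    [[0,0.1,0],[0,0,0]],
    [[0,0.1,0],[0,0,0]],
    [[0,0.1,0],[0,0,0]],
    [[0,0,0],[0,0,0]],
  ],
)

```text
time_s: 17.2
position: [616.3, -158.6, 47.7]
orientation: [-0.697, -0.121, 0.121, 0.697]
wrist_force: [-0.7, -0.2, -0.4]
grip_width: 53.9
```

>>> apply_moves(
  steps=[
    [[0,0.05,0],[0,0,0]],
    [[0,0.05,0],[0,0,0]],
    [[0,0,0],[0,0,0]],
  ],
)

```text
time_s: 17.45
position: [616.4, -158.6, 46.8]
orientation: [-0.697, -0.121, 0.121, 0.697]
wrist_force: [-0.2, 0.1, -1.8]
grip_width: 53.5
```

>>> apply_moves(
  steps=[
    [[0,0.05,0],[0,0,0]],
    [[0,0.05,0],[0,0,0]],
    [[0,0,0],[0,0,0]],
  ],
)

```text
time_s: 17.7
position: [616.4, -158.6, 46.8]
orientation: [0.697, 0.121, -0.12, -0.697]
wrist_force: [-2.8, 1.7, 7.2]
grip_width: 53.8
```

>>> apply_moves(
  steps=[
    [[0,0,0],[0,0,0]],
    [[0,0,0],[0,0,0]],
    [[0,0,0],[0,0,0]],
    [[0,0,0],[0,0,0]],
    [[0,0,0],[0,0,0]],
    [[0,0,0],[0,0,0]],
  ],
  hand=7.4,
)

```text
time_s: 18.2
position: [616.3, -158.6, 45.7]
orientation: [-0.697, -0.121, 0.121, 0.697]
wrist_force: [0.7, 1.0, -0.2]
grip_width: 74.2
```

>>> apply_moves(
  steps=[
    [[0,-0.3,0],[0,0,0]],
    [[0,-1.0,0],[0,0,0]],
    [[0,-2,0],[0,0,0]],
    [[0,-2.5,0],[0,0,0]],
    [[0,-2.5,0],[0,3,0]],
    [[0,-2.5,0],[0,6,0]],
    [[0,-2,0],[0,6,0]],
    [[0,-1,0],[0,6,0]],
    [[0,0,0],[0,3.1,0]],
    [[0,0,0],[0,0,0]],
    [[0,0,0],[0,0,0]],
  ],
)

```text
time_s: 19.12
position: [616.3, -158.6, 184.4]
orientation: [0.707, -0.027, 0.027, -0.707]
wrist_force: [0.1, -0.6, -0.2]
grip_width: 73.9
```

```bash
python3 go.py 454 -108 190;python3 - <<'E'
from h import *
d=wrist();f=d["frame"];cv2.imwrite("pics/w10.png",f[...,::-1])
E
```

```text
t 19.12 pos [ 616.3 -158.6  184.4] F [ 0.1 -0.6 -0.2] grip 73.9
tool x [ 0.997 -0.076  0.001] y [ 0.001 -0.    -1.   ] q [-0.25  0.45  0.15  1.26  0.    1.39]
turn to goal [0.   0.18 0.03]
shift cm [-16.57  -0.57   3.82]
```

View pics/w10.png

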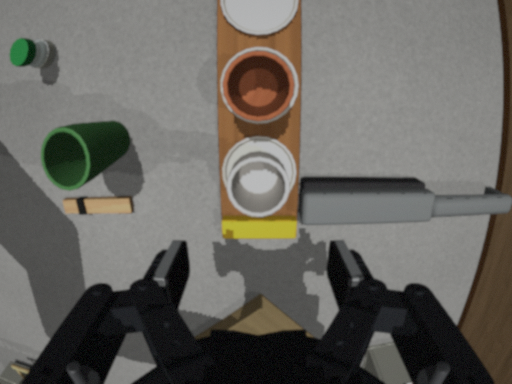

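>>> apply_moves(
  steps=[
    [[-0.8,-0.5,0.2],[0,0,0]],
    [[-1.8,-1,0.4],[0,0,0]],
    [[-2.8,-1,0.6],[0,0,0]],
    [[-2.8,-0.5,0.7],[0,0,0]],
    [[-2.8,0,0.7],[0,0,0]],
    [[-2.8,0,0.6],[0,0,0]],
    [[-1.8,0,0.4],[0,0,0]],
    [[-0.9,0,0.2],[0,0,0]],
    [[0,0,0],[0,0,0]],
    [[0,0,0],[0,0,0]],
  ],
  hand=8.5,
)

```text
time_s: 20.0
position: [455.3, -108.0, 214.2]
orientation: [0.707, -0.027, 0.028, -0.707]
wrist_force: [-0.7, -0.9, 0.7]
grip_width: 84.7
```

```bash
python3 find.py green pics/w11.png;python3 go.py 454 -108 84
```

```text
green (227, 147, 63, 73) (array([ 453.14215435, -107.41251186]), np.int64(94), 185)
t 20.05 pos [ 455.8 -108.2  214. ] F [ 0.2  0.1 -0.2] grip 84.7
tool x [ 0.997 -0.077  0.001] y [ 0.001 -0.    -1.   ] q [-0.23  0.16 -0.21  1.21  0.    1.42]
turn to goal [0.01 0.08 0.07]
shift cm [-1.9e-01  1.3e+01  1.0e-02]
```

View pics/w11.png

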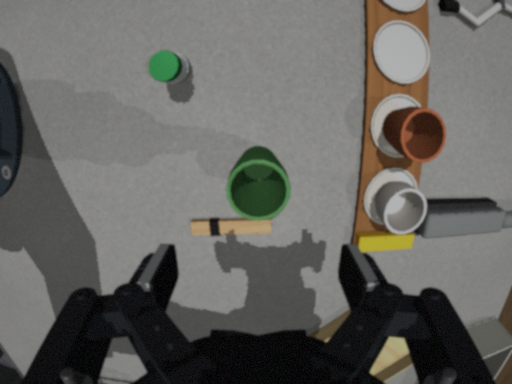

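>>> apply_moves(
  steps=[
    [[-0.2,0.6,0],[0,0,0]],
    [[0,1.5,0],[0,0,0]],
    [[0,2,0],[0,0,0]],
    [[0,2,0],[0,0,0]],
    [[0,2,0],[0,0,0]],
    [[0,2,0],[0,0,0]],
    [[0,1.5,0],[0,0,0]],
    [[0,1,0],[0,0,0]],
    [[0,0.5,0],[0,0,0]],
    [[0,0,0],[0,0,0]],
    [[0,0,0],[0,0,0]],
  ],
)

```text
time_s: 20.97
position: [453.1, -107.8, 82.6]
orientation: [-0.706, 0.028, -0.027, 0.707]
wrist_force: [-0.4, 1.0, -0.4]
grip_width: 85.4
```

>>> apply_moves(
  steps=[
    [[0,0,0],[0,0,0]],
    [[0,0,0],[0,0,0]],
    [[0,0,0],[0,0,0]],
    [[0,0,0],[0,0,0]],
    [[0,0,0],[0,0,0]],
    [[0,0,0],[0,0,0]],
    [[0,0,0],[0,0,0]],
    [[0,0,0],[0,0,0]],
    [[0,0,0],[0,0,0]],
  ],
  hand=5.0,
)

```text
time_s: 21.72
position: [453.5, -107.9, 83.9]
orientation: [0.707, -0.027, 0.028, -0.706]
wrist_force: [-0.4, 0.6, 6.6]
grip_width: 55.2
```

```bash
python3 go.py 636.6 105.4 200; python3 held.py green 16.5 pics/w12.png
```

```text
t 21.72 pos [ 453.5 -107.9   83.9] F [-0.4  0.6  6.6] grip 55.2
tool x [ 0.997 -0.078  0.002] y [ 0.002 -0.    -1.   ] q [-0.23  0.26 -0.44  0.87  0.    1.41]
turn to goal [0.01 0.07 0.12]
shift cm [ 16.62 -11.58  22.68]
offset x,z: (array([-0.93687369,  0.98608256]), np.int64(244), 394) (194, 179, 128, 148)
```

View pics/w12.png

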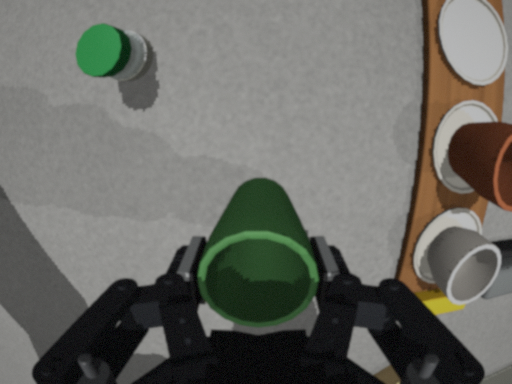

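>>> apply_moves(
  steps=[
    [[0,-0.3,0],[0,0,0]],
    [[0,-0.7,0],[0,0,0]],
    [[0,-1.5,0],[0,0,0]],
    [[0,-2,0],[0,0,0]],
    [[0,-2,0],[0,0,0]],
    [[0,-2,0],[0,0,0]],
    [[0,-1.5,0],[0,0,0]],
    [[0,-0.7,0],[0,0,0]],
    [[0,-0.3,0],[0,0,0]],
  ],
)

```text
time_s: 22.52
position: [453.3, -107.9, 194.2]
orientation: [0.707, -0.027, 0.028, -0.706]
wrist_force: [0.1, 0.1, -0.1]
grip_width: 55.0
```

>>> apply_moves(
  steps=[
    [[0.3,0,0.5],[0,0,0]],
    [[0.7,0,1.0],[0,0,0]],
    [[1.1,0,1.5],[0,0,0]],
    [[1.5,0,2.0],[0,0,0]],
    [[1.5,0,2.0],[0,0,0]],
    [[1.5,0,2.0],[0,0,0]],
    [[1.5,0,2.0],[0,0,0]],
    [[1.5,0,2.0],[0,0,0]],
    [[1.5,0,2.0],[0,0,0]],
    [[1.5,0,2.0],[0,0,0]],
    [[1.5,0,2.0],[0,0,0]],
    [[1.1,0,1.5],[0,0,0]],
    [[0.8,0,1.1],[0,0,0]],
    [[0.4,0,0.7],[0,0,0]],
    [[0.2,0,0.3],[0,0,0]],
    [[0,0,0],[0,0,0]],
    [[0,0,0],[0,0,0]],
  ],
)

```text
time_s: 23.93
position: [635.3, 104.6, 192.3]
orientation: [0.707, -0.028, 0.027, -0.706]
wrist_force: [0.3, 0.8, -1.5]
grip_width: 55.2
```

```bash
python3 go.py 636.6 104.4 104; python3 - <<'E'
from h import *
d=wrist();f=d["frame"];cv2.imwrite("pics/w13.png",f[...,::-1])
E
```

```text
t 23.93 pos [635.3 104.6 192.3] F [ 0.3  0.8 -1.5] grip 55.2
tool x [ 0.997 -0.078 -0.001] y [-0.001 -0.    -1.   ] q [ 0.16  0.47  0.18  1.29 -0.    1.81]
turn to goal [ 0.02  0.07 -0.07]
shift cm [ 0.14  8.83 -0.01]
```

View pics/w13.png

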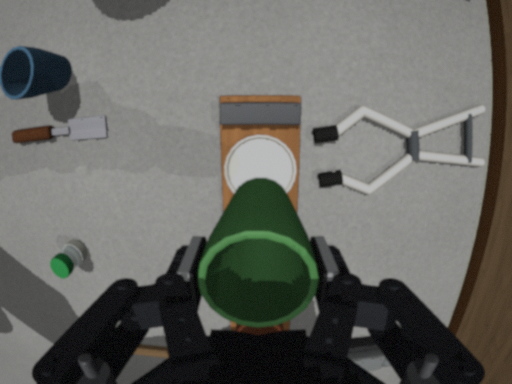

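>>> apply_moves(
  steps=[
    [[0.1,0.5,0],[0,0,0]],
    [[0,1.2,0],[0,0,0]],
    [[0,1.6,0],[0,0,0]],
    [[0,1.6,0],[0,0,0]],
    [[0,1.6,0],[0,0,0]],
    [[0,1.2,0],[0,0,0]],
    [[0,0.7,0],[0,0,0]],
    [[0,0.3,0],[0,0,0]],
    [[0,0.1,0],[0,0,0]],
    [[0,0,0],[0,0,0]],
    [[0,0,0],[0,0,0]],
  ],
)

```text
time_s: 24.9
position: [637.3, 104.6, 105.7]
orientation: [-0.706, 0.027, -0.028, 0.707]
wrist_force: [-0.9, -0.2, -1.8]
grip_width: 55.3
```

>>> apply_moves(
  steps=[
    [[0,0.1,0],[0,0,0]],
    [[0,0.1,0],[0,0,0]],
    [[0,0.1,0],[0,0,0]],
    [[0,0,0],[0,0,0]],
  ],
)

```text
time_s: 25.23
position: [636.8, 104.6, 101.7]
orientation: [-0.707, 0.027, -0.027, 0.707]
wrist_force: [-0.7, -0.6, -0.9]
grip_width: 54.8
```

>>> apply_moves(
  steps=[
    [[0,0.05,0],[0,0,0]],
    [[0,0.05,0],[0,0,0]],
    [[0,0.05,0],[0,0,0]],
    [[0,0,0],[0,0,0]],
  ],
)

```text
time_s: 25.57
position: [636.8, 104.6, 100.2]
orientation: [-0.707, 0.028, -0.027, 0.707]
wrist_force: [0.4, -0.1, -2.5]
grip_width: 55.2
```

>>> apply_moves(
  steps=[
    [[0,0.05,0],[0,0,0]],
    [[0,0,0],[0,0,0]],
  ],
)

```text
time_s: 25.73
position: [636.9, 104.6, 100.0]
orientation: [-0.706, 0.027, -0.028, 0.707]
wrist_force: [-0.3, 0.7, -0.2]
grip_width: 55.3
```

>>> apply_moves(
  steps=[
    [[0,0.05,0],[0,0,0]],
    [[0,0,0],[0,0,0]],
  ],
)

```text
time_s: 25.9
position: [636.9, 104.7, 100.0]
orientation: [-0.706, 0.027, -0.028, 0.707]
wrist_force: [-1.3, -0.4, 4.6]
grip_width: 54.8
```

>>> apply_moves(
  steps=[
    [[0,0,0],[0,0,0]],
    [[0,0,0],[0,0,0]],
    [[0,0,0],[0,0,0]],
    [[0,0,0],[0,0,0]],
    [[0,0,0],[0,0,0]],
    [[0,0,0],[0,0,0]],
    [[0,0,0],[0,0,0]],
  ],
  hand=8.5,
)

```text
time_s: 26.48
position: [636.8, 104.6, 99.2]
orientation: [-0.707, 0.028, -0.027, 0.707]
wrist_force: [-0.2, -0.1, -0.2]
grip_width: 85.2
```

>>> apply_moves(
  steps=[
    [[0,-0.4,0],[0,0,0]],
    [[0,-1.0,0],[0,0,0]],
    [[0,-2,0],[0,0,0]],
    [[0,-2.5,0],[0,0,0]],
    [[0,-2.5,0],[0,0,0]],
    [[0,-2,0],[0,0,0]],
    [[0,-0.6,0],[0,0,0]],
    [[0,0,0],[0,0,0]],
  ],
)

```text
time_s: 27.15
position: [637.8, 104.8, 212.0]
orientation: [-0.706, 0.026, -0.029, 0.707]
wrist_force: [0.7, 0.4, 0.6]
grip_width: 85.1
```

```bash
python3 go.py 402 247.5 205; python3 - <<'E'
from h import *
d=wrist();f=d["frame"];cv2.imwrite("pics/w14.png",f[...,::-1])
E
```

```text
t 27.15 pos [637.8 104.8 212. ] F [0.7 0.4 0.6] grip 85.1
tool x [ 0.997 -0.078  0.004] y [ 0.004  0.001 -1.   ] q [0.16 0.46 0.22 1.33 0.   1.81]
turn to goal [-0.06  0.07  0.23]
shift cm [-24.62   0.61  12.4 ]
```

View pics/w14.png

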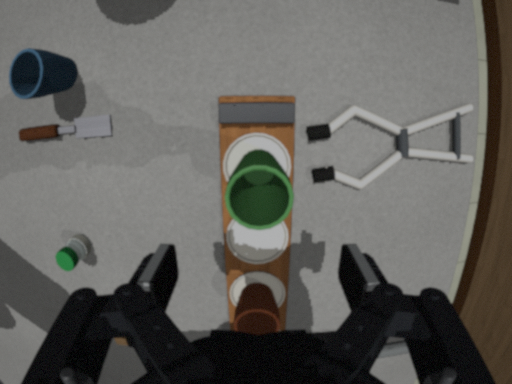

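>>> apply_moves(
  steps=[
    [[-0.8,0,0.4],[0,0,0]],
    [[-1.6,0,0.8],[0,0,0]],
    [[-2.4,0.2,1.2],[0,0,0]],
    [[-3,0.2,1.5],[0,0,0]],
    [[-3,0.2,1.5],[0,0,0]],
    [[-3,0,1.5],[0,0,0]],
    [[-3,0,1.5],[0,0,0]],
    [[-3,0,1.5],[0,0,0]],
    [[-2.4,0,1.2],[0,0,0]],
    [[-1.6,0,0.8],[0,0,0]],
    [[-0.8,0,0.4],[0,0,0]],
    [[0,0,0],[0,0,0]],
    [[0,0,0],[0,0,0]],
  ],
)

```text
time_s: 28.28
position: [400.9, 246.3, 202.9]
orientation: [0.707, -0.027, 0.027, -0.706]
wrist_force: [0.8, 0.5, -0.1]
grip_width: 85.2
```

```bash
python3 find.py blue pics/w15.png;python3 go.py 402 247.5 63
```

```text
blue (228, 146, 61, 67) (array([401.72400468, 250.0958979 ]), np.int64(106), 174)
t 28.33 pos [401.5 246.1 202.9] F [ 0.7 -0.2 -0.7] grip 85.3
tool x [ 0.997 -0.078 -0.   ] y [-0. -0. -1.] q [ 0.55  0.17 -0.22  1.18 -0.    2.2 ]
turn to goal [ 0.02  0.07 -0.01]
shift cm [ 0.04 13.99  0.15]
```

View pics/w15.png

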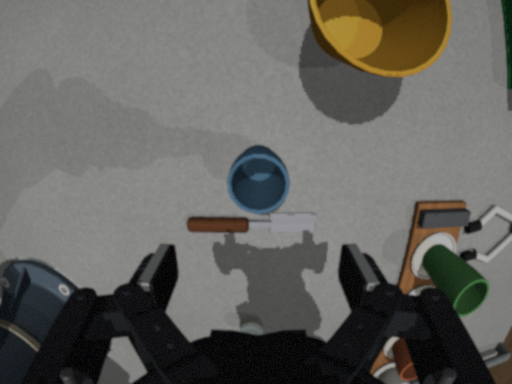

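>>> apply_moves(
  steps=[
    [[0,0.6,0.3],[0,0,0]],
    [[0,1.5,0],[0,0,0]],
    [[0,2,0],[0,0,0]],
    [[0,2,0],[0,0,0]],
    [[0,2,0],[0,0,0]],
    [[0,2,0],[0,0,0]],
    [[0,1.8,0],[0,0,0]],
    [[0,1.2,0],[0,0,0]],
    [[0,0.6,0],[0,0,0]],
    [[0,0.3,0],[0,0,0]],
    [[0,0,0],[0,0,0]],
    [[0,0,0],[0,0,0]],
  ],
)

```text
time_s: 29.33
position: [401.9, 249.4, 63.7]
orientation: [-0.706, 0.028, -0.028, 0.707]
wrist_force: [-0.6, -0.4, 0.5]
grip_width: 84.9
```

>>> apply_moves(
  steps=[
    [[0,0,0],[0,0,0]],
    [[0,0,0],[0,0,0]],
    [[0,0,0],[0,0,0]],
    [[0,0,0],[0,0,0]],
    [[0,0,0],[0,0,0]],
    [[0,0,0],[0,0,0]],
    [[0,0,0],[0,0,0]],
    [[0,0,0],[0,0,0]],
    [[0,0,0],[0,0,0]],
  ],
  hand=5.0,
)

```text
time_s: 30.08
position: [401.6, 249.6, 64.2]
orientation: [-0.706, 0.027, -0.028, 0.707]
wrist_force: [-1.1, -1.5, 6.5]
grip_width: 53.8
```

```bash
python3 go.py 629.7 17.5 200; python3 held.py blue 16.5 pics/w16.png
```

```text
t 30.08 pos [401.6 249.6  64.2] F [-1.1 -1.5  6.5] grip 53.8
tool x [ 0.997 -0.078  0.001] y [ 0.001  0.001 -1.   ] q [ 0.56  0.29 -0.45  0.82  0.    2.2 ]
turn to goal [-0.05  0.07  0.06]
shift cm [ 24.55 -13.57 -21.36]
offset x,z: (array([-0.96496634,  1.25719952]), np.int64(265), 395) (195, 188, 127, 138)
```

View pics/w16.png

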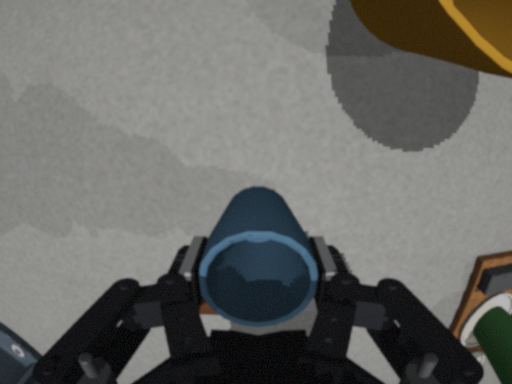

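>>> apply_moves(
  steps=[
    [[0,-0.3,0],[0,0,0]],
    [[0,-0.7,0],[0,0,0]],
    [[0,-1.5,0],[0,0,0]],
    [[0,-2,0],[0,0,0]],
    [[0,-2,0],[0,0,0]],
    [[0,-2,0],[0,0,0]],
    [[0,-2,0],[0,0,0]],
    [[0,-1.7,0],[0,0,0]],
    [[0,-1.2,0],[0,0,0]],
    [[0,-0.6,0],[0,0,0]],
  ],
)

```text
time_s: 30.97
position: [401.8, 249.6, 205.5]
orientation: [-0.706, 0.027, -0.028, 0.707]
wrist_force: [0.7, -1.3, -2.7]
grip_width: 53.3
```

>>> apply_moves(
  steps=[
    [[0.4,0,-0.4],[0,0,0]],
    [[0.9,0,-0.8],[0,0,0]],
    [[1.5,0,-1.3],[0,0,0]],
    [[2,0,-1.75],[0,0,0]],
    [[2,0,-1.75],[0,0,0]],
    [[2,0,-1.75],[0,0,0]],
    [[2,0,-1.75],[0,0,0]],
    [[2,0,-1.75],[0,0,0]],
    [[2,0,-1.75],[0,0,0]],
    [[2,0,-1.75],[0,0,0]],
    [[2,0,-1.75],[0,0,0]],
    [[2,0,-1.75],[0,0,0]],
    [[1.5,0,-1.3],[0,0,0]],
    [[0.9,0,-0.8],[0,0,0]],
    [[0.6,0,-0.5],[0,0,0]],
    [[0.4,0,-0.3],[0,0,0]],
    [[0.4,0,-0.3],[0,0,0]],
    [[0,0,0],[0,0,0]],
    [[0,0,0],[0,0,0]],
  ],
)

```text
time_s: 32.55
position: [629.6, 16.9, 203.4]
orientation: [-0.706, 0.027, -0.027, 0.707]
wrist_force: [0.3, 0.4, -1.5]
grip_width: 53.6
```

```bash
python3 go.py 629.7 16.6 85; python3 - <<'E'
from h import *
d=wrist();f=d["frame"];cv2.imwrite("pics/w17.png",f[...,::-1])
E
```

```text
t 32.55 pos [629.6  16.9 203.4] F [ 0.3  0.4 -1.5] grip 53.6
tool x [ 0.997 -0.077 -0.   ] y [-0.  0. -1.] q [0.03 0.44 0.16 1.3  0.   1.67]
turn to goal [-0.01  0.1  -0.02]
shift cm [ 1.000e-02  1.184e+01 -3.000e-02]
```

View pics/w17.png

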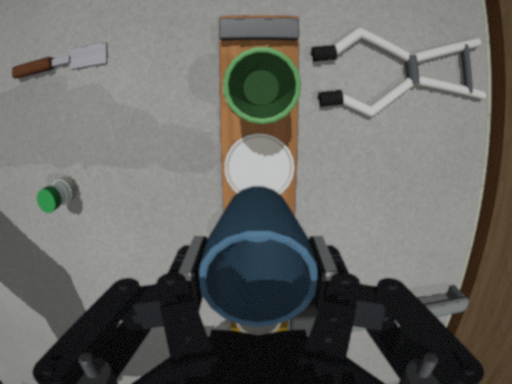

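>>> apply_moves(
  steps=[
    [[0,0.5,0],[0,0,0]],
    [[0,1.2,0],[0,0,0]],
    [[0,1.8,0],[0,0,0]],
    [[0,1.8,0],[0,0,0]],
    [[0,1.8,0],[0,0,0]],
    [[0,1.8,0],[0,0,0]],
    [[0,1.4,0],[0,0,0]],
    [[0,0.8,0],[0,0,0]],
    [[0,0.4,0],[0,0,0]],
    [[0,0.2,0],[0,0,0]],
    [[0,0,0],[0,0,0]],
    [[0,0,0],[0,0,0]],
  ],
)

```text
time_s: 33.6
position: [630.4, 16.5, 87.1]
orientation: [-0.707, 0.027, -0.028, 0.707]
wrist_force: [-0.2, -0.2, -2.0]
grip_width: 54.0
```

>>> apply_moves(
  steps=[
    [[0,0.2,0],[0,0,0]],
    [[0,0.2,0],[0,0,0]],
    [[0,0.1,0],[0,0,0]],
    [[0,0.05,0],[0,0,0]],
    [[0,0,0],[0,0,0]],
    [[0,0,0],[0,0,0]],
  ],
)

```text
time_s: 34.1
position: [629.9, 16.4, 80.8]
orientation: [-0.707, 0.028, -0.027, 0.707]
wrist_force: [-0.7, 0.8, -2.5]
grip_width: 53.6
```

>>> apply_moves(
  steps=[
    [[0,0.05,0],[0,0,0]],
    [[0,0.05,0],[0,0,0]],
    [[0,0,0],[0,0,0]],
  ],
)

```text
time_s: 34.35
position: [630.0, 16.4, 80.3]
orientation: [-0.707, 0.027, -0.028, 0.707]
wrist_force: [-1.6, -1.0, 3.4]
grip_width: 53.7
```

Contact. Release and back off.

>>> apply_moves(
  steps=[
    [[0,0,0],[0,0,0]],
    [[0,0,0],[0,0,0]],
    [[0,0,0],[0,0,0]],
    [[0,0,0],[0,0,0]],
    [[0,0,0],[0,0,0]],
    [[0,0,0],[0,0,0]],
    [[0,0,0],[0,0,0]],
  ],
  hand=8.5,
)

```text
time_s: 34.93
position: [629.9, 16.4, 79.8]
orientation: [-0.707, 0.028, -0.027, 0.707]
wrist_force: [0.7, 0.0, -0.3]
grip_width: 85.0
```

>>> apply_moves(
  steps=[
    [[0,-0.4,0],[0,0,0]],
    [[0,-1.0,0],[0,0,0]],
    [[0,-2,0],[0,0,0]],
    [[0,-2.5,0],[0,0,0]],
    [[0,-2.5,0],[0,0,0]],
    [[0,-2.5,0],[0,0,0]],
    [[0,-2.5,0],[0,0,0]],
    [[0,-1.2,0],[0,0,0]],
    [[-1,0,0],[0,0,0]],
    [[-2,0,0],[0,0,0]],
    [[-3,0,0],[0,0,0]],
    [[-3,0,0],[0,0,0]],
    [[-3,0,0],[0,0,0]],
    [[-3,0,0],[0,0,0]],
    [[-3,0,0],[0,0,0]],
    [[-3,0,0],[0,0,0]],
    [[-2,0,0],[0,0,0]],
    [[-1,0,0],[0,0,0]],
    [[0,0,0],[0,0,0]],
    [[0,0,0],[0,0,0]],
  ],
)

```text
time_s: 36.6
position: [391.7, 35.1, 226.7]
orientation: [-0.706, 0.027, -0.028, 0.707]
wrist_force: [0.3, -0.1, 0.1]
grip_width: 84.6
```

```bash
python3 - <<'E'
from h import *
print(monitor.state()["time_s"],monitor.state()["position"].round(1))
t=cams.get_image("top");s=cams.get_image("scene")
cv2.imwrite("pics/top_end.png",t["frame"][...,::-1])
B={"white":(322,148,38,36),"terracotta":(292,146,34,36),"blue":(262,142,34,36),"green":(228,140,38,38)}
S={"white":(616,-157.8),"terracotta":(622.9,-70),"blue":(629.7,17.7),"green":(636.6,105.4)}
for n,(x,y,w,h) in B.items():
    f=t["frame"];m=np.zeros(f.shape[:2],bool)
    if n=="white": continue
    m[y:y+h,x:x+w]=mask(f,n)[y:y+h,x:x+w]
    c=big(m)
    if c is None: continue
    r=fitR(onz(t,c,H[n]+16)[:,:2],28);print(n,r,"off",(r[0]-S[n]).round(1))
a=cv2.resize(s["frame"][185:345,195:345],(600,600)[:2]);b=cv2.resize(t["frame"][130:200,215:365],(600,280))
cv2.imwrite("pics/end_s.png",a[...,::-1]);cv2.imwrite("pics/end_t.png",b[...,::-1])
E
```

```text
36.6 [391.7  35.1 226.7]
terracotta (array([598.83746301, -46.16810551]), np.int64(20), 120) off [-24.1  23.8]
blue (array([625.96536945,  17.85603763]), np.int64(42), 57) off [-3.7  0.2]
green (array([635.05457926, 104.60780403]), np.int64(38), 60) off [-1.5 -0.8]
```

View pics/end_s.png

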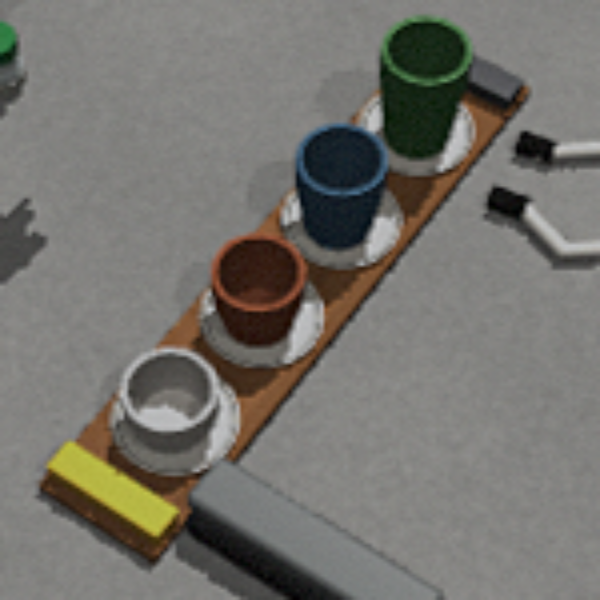

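View pics/end_t.png

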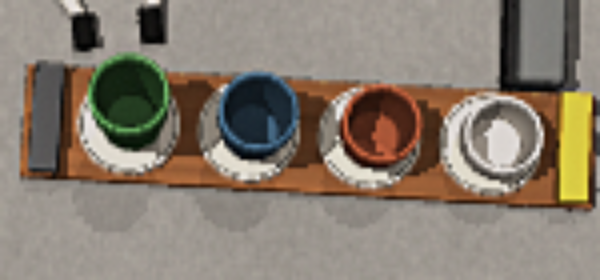

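View pics/top_end.png

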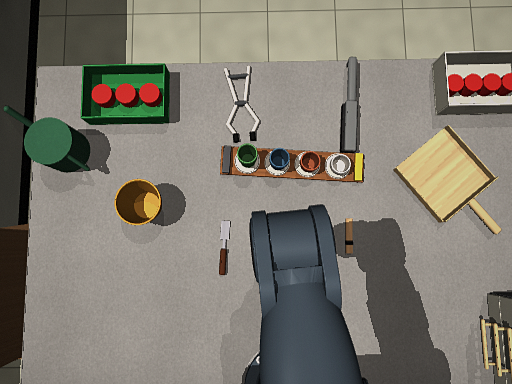

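```bash
python3 -c "
from plant import env
print(env.close_job())"
```

```text
the job is handed in; nothing more can be done
None
```

All four herb pots are in their saucers in height order from the yellow end to the grey end: white, terracotta, blue, green. I handed the job in at about 36.6 s.

- **Placing:** I gripped each pot by its collar and lowered it until the wrist force showed light contact, under 9 N. Then I released it and lifted straight up. For the white pot I turned the gripper about 24° so the fingers would miss the brush lying beside its saucer.
- **Final pictures:** The top and scene views show all four pots upright, one per saucer and near the middle. The mustard pot appears unmoved, and the gripper was clear of everything.
- **Measured offsets from saucer centre:** Green was about 2 mm off. Blue was 4 mm off in the top view, but only about 1 mm off by the arm's reading at release.
- **Checks that failed:** The last numeric check on the terracotta pot failed because its colour merged with the brown tray, and I skipped it for the white pot. I judged both by eye and by the arm's position at release, which was within about 1 mm of target.

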